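# Take the misrun out of the drilling fixture

### The job

One of the three bracket castings clamped in the drilling fixture is a misrun: one cheek of its fork did not fill and is only a stub. Pull the handle of the clamp that holds it right back so the clamp bar swings off it, lift that casting out, and stand it on its foot in the scrap pan that is still empty, setting it down rather than letting it fall. Leave the two sound castings clamped where they are and do not shift the other things on the bench.

Things in the scene. Friction and masses are not known exactly. Their poses are not given: they have to be found in the camera images.
- fixture: Steel drilling fixture, fixed. Plate 15 mm thick, own x -130 to +60 mm, own y +-175 mm; three stations 110 mm apart along own y. Origin on the bench under the middle station; own x within 0.15 rad of world x, away from the robot. Each flange stands among three dowels 12 mm high, 1 mm play: castings come out straight up. Clamps stand on the robot's side, own x -123 to -73 mm.
- station_1 (a point): Centre of the left (+y) station, on the plate's top face (15 mm above the bench): where the origin of the casting held there lies, within about 1 mm. Axes as the fixture's.
- clamp_1 (a joint): Handle angle of the toggle clamp at station_1: 0 shut (upright), grows as it is pulled to the robot (fixture -x), 1.05 open (stop). Axis along fixture y, at own x -97 mm, 45 mm above the bench. The bar presses on the flange 36 mm from its centre and swings up and back by 1.7 times the handle angle. Moving it takes 5 to 7 N at the grip; stays where left.
- clamp_1_tip (a point): Top end of the handle of clamp_1, on its centre line, 95 mm from the handle's axis (140 mm above the bench when shut). The handle is a strap ending in a round black grip 16 mm in diameter over its last 65 mm.
- station_2 (a point): Centre of the middle station, on the plate's top face (15 mm above the bench): where the origin of the casting held there lies, within about 1 mm. Axes as the fixture's.
- clamp_2 (a joint): Handle angle of the toggle clamp at station_2: 0 shut (upright), grows as it is pulled to the robot (fixture -x), 1.05 open (stop). Axis along fixture y, at own x -97 mm, 45 mm above the bench. The bar presses on the flange 36 mm from its centre and swings up and back by 1.7 times the handle angle. Moving it takes 5 to 7 N at the grip; stays where left.
- clamp_2_tip (a point): Top end of the handle of clamp_2, on its centre line, 95 mm from the handle's axis (140 mm above the bench when shut). The handle is a strap ending in a round black grip 16 mm in diameter over its last 65 mm.
- station_3 (a point): Centre of the right (-y) station, on the plate's top face (15 mm above the bench): where the origin of the casting held there lies, within about 1 mm. Axes as the fixture's.
- clamp_3 (a joint): Handle angle of the toggle clamp at station_3: 0 shut (upright), grows as it is pulled to the robot (fixture -x), 1.05 open (stop). Axis along fixture y, at own x -97 mm, 45 mm above the bench. The bar presses on the flange 36 mm from its centre and swings up and back by 1.7 times the handle angle. Moving it takes 5 to 7 N at the grip; stays where left.
- clamp_3_tip (a point): Top end of the handle of clamp_3, on its centre line, 95 mm from the handle's axis (140 mm above the bench when shut). The handle is a strap ending in a round black grip 16 mm in diameter over its last 65 mm.
- misrun: Iron fork bracket on a round foot: flange 90 mm across, 8 thick; on it a block 36 (own x) by 40 mm (own y) up to 36 mm height; on that two fork cheeks 9 mm thick, 36 wide, outer faces at own y +-20 mm, tops at 76 mm. Origin: centre of the underside, z up. Misrun, 0.7 kg: its +y cheek is a stub 45 to 48 mm high; grip it across own y below 44 mm. Starts in one of the stations.
- sound_a: Iron fork bracket on a round foot: flange 90 mm across, 8 thick; on it a block 36 (own x) by 40 mm (own y) up to 36 mm height; on that two fork cheeks 9 mm thick, 36 wide, outer faces at own y +-20 mm, tops at 76 mm. Origin: centre of the underside, z up. Sound, both cheeks whole, mass about 0.75 kg. Starts clamped in one of the other two stations.
- sound_b: Iron fork bracket on a round foot: flange 90 mm across, 8 thick; on it a block 36 (own x) by 40 mm (own y) up to 36 mm height; on that two fork cheeks 9 mm thick, 36 wide, outer faces at own y +-20 mm, tops at 76 mm. Origin: centre of the underside, z up. Sound, both cheeks whole, mass about 0.75 kg. Starts clamped in one of the other two stations.
- pan_a: Scrap pan, open square sheet-metal pan fixed to the bench, outside 150 by 150 by 35 mm high, walls and floor 3 mm. Origin at the centre of its underside, z up, axes along its sides. One of the two pans is empty, the other already holds the old reject and a riser stub: see where those stand; the two pans change places.
- pan_b: Scrap pan, open square sheet-metal pan fixed to the bench, outside 150 by 150 by 35 mm high, walls and floor 3 mm. Origin at the centre of its underside, z up, axes along its sides. One of the two pans is empty, the other already holds the old reject and a riser stub: see where those stand; the two pans change places.
- old_reject: An earlier misrun of the same casting (90 mm foot, 76 mm tall, its own -y cheek a stub), standing in the pan that is taken. Origin at the centre of its underside. To be left alone.
- riser: Broken-off iron riser stub, a tapered round lump 38 mm in diameter and 46 mm tall, standing in the same pan as the old reject. Origin under its centre. To be left alone.
- spare: Another sound casting (90 mm foot, 76 mm tall) standing on the bench at the far left. Origin under its centre. Bystander.
- tin: Metal tin, 60 mm in diameter and 95 mm tall, on the bench beyond the fixture. Origin under its centre. Bystander.
- wire_brush: Wire scratch brush about 270 mm long, 32 mm high, lying beyond the fixture along its own x. Bystander.
- wrench: Steel wrench about 200 mm long lying along its own x on the bench near the robot's foot. Bystander.
- hammer: Hammer about 290 mm long lying along its own x at the right of the pans. Bystander.
- caliper: Steel caliper 220 mm long, 9 mm thick, lying along its own x on the bench near the robot's foot. Bystander.
Mind the look-alikes: they are no part of the job. Leave any red look-alike of the misrun alone. What is shaped like the sound_a but yellow is not meant.

How it is judged:
On the way, in this order (a step that is already met when the one before it is completed fails the run):
1. the clamp that holds the misrun is open (handle back by at least 0.8 rad) with the misrun still in its station (((horizontal distance between misrun and station_1 below 0.01 m and value of joint clamp_1 above 0.8 rad and z of misrun in the frame of station_1 below 0.005 m) or (horizontal distance between misrun and station_2 below 0.01 m and value of joint clamp_2 above 0.8 rad and z of misrun in the frame of station_2 below 0.005 m) or (horizontal distance between misrun and station_3 below 0.01 m and value of joint clamp_3 above 0.8 rad and z of misrun in the frame of station_3 below 0.005 m))), for 0.1 s.
2. the misrun is lifted clear of the fixture in the fingers (height (world z) of misrun above 0.045 m and contact force between the fingers and misrun above 1 N), for 0.1 s.
At the end, for the whole second after the job is handed in: The misrun stands upright (within 0.08 rad) and at rest on the floor of the pan that was empty, its flange inside the walls (centre within 42 mm of the pan's); the two sound castings are in their stations, not moved by more than 8 mm, with their clamps shut (handles within 0.1 rad of upright) (horizontal distance between misrun and pan_a below 0.042 m and z of misrun in the frame of pan_a below 0.008 m and angle between misrun's own z axis and vertical below 0.08 rad and linear speed of misrun below 0.02 m/s and distance of each of sound_a, sound_b from where it was at the start of the episode below 0.008 m and ((horizontal distance between sound_a and station_1 below 0.012 m and value of joint each of clamp_1, clamp_2 below 0.1 rad and horizontal distance between sound_b and station_2 below 0.012 m) or (horizontal distance between sound_a and station_1 below 0.012 m and value of joint each of clamp_1, clamp_3 below 0.1 rad and horizontal distance between sound_b and station_3 below 0.012 m) or (horizontal distance between sound_a and station_2 below 0.012 m and value of joint each of clamp_2, clamp_1 below 0.1 rad and horizontal distance between sound_b and station_1 below 0.012 m) or (horizontal distance between sound_a and station_2 below 0.012 m and value of joint each of clamp_2, clamp_3 below 0.1 rad and horizontal distance between sound_b and station_3 below 0.012 m) or (horizontal distance between sound_a and station_3 below 0.012 m and value of joint each of clamp_3, clamp_1 below 0.1 rad and horizontal distance between sound_b and station_1 below 0.012 m) or (horizontal distance between sound_a and station_3 below 0.012 m and value of joint each of clamp_3, clamp_2 below 0.1 rad and horizontal distance between sound_b and station_2 below 0.012 m))); the robot touches nothing.
It fails at once if the clamp of a sound casting is opened (handle beyond 0.2 rad) ((horizontal distance between sound_a and station_1 below 0.03 m and value of joint clamp_1 above 0.2 rad) or (horizontal distance between sound_a and station_2 below 0.03 m and value of joint clamp_2 above 0.2 rad) or (horizontal distance between sound_a and station_3 below 0.03 m and value of joint clamp_3 above 0.2 rad) or (horizontal distance between sound_b and station_1 below 0.03 m and value of joint clamp_1 above 0.2 rad) or (horizontal distance between sound_b and station_2 below 0.03 m and value of joint clamp_2 above 0.2 rad) or (horizontal distance between sound_b and station_3 below 0.03 m and value of joint clamp_3 above 0.2 rad)).
It fails at once if the misrun falls: moves faster than 0.7 m/s with no finger on it (a free fall of about 25 mm) (linear speed of misrun above 0.7 m/s and contact force between the fingers and misrun below 0.5 N).
It fails at once if something else on the bench is shifted by more than 20 mm (distance of any of tin, wire_brush, wrench, hammer, caliper, spare, old_reject, riser from where it was at the start of the episode above 0.02 m).
It also fails if it takes over 56 s, if anything falls off the work surface, if the arm or the gripper's body presses on something with over 40 N, if the wrist force passes 120 N, or if a joint passes its speed limit or range.

### The arm

A 6-joint arm with a two-finger parallel gripper is mounted at the origin on the work surface. World frame = base frame: x ahead of the robot, y to its left, z up, the work surface at z = 0. Lengths are in m, angles in rad, forces in N, time in s.
With the tool pointing down it reaches from about 0.225 to 0.875 m from the base axis. Payload 3.4 kg.
Tool frame: the origin (TCP) lies between the finger pads; the fingertips stand 19 mm ahead of it and the grasp point (between the pads) is the TCP; z points along the fingers, y is the line along which they close (so a half turn about z gives the same grasp; the last joint's range is limited). The gripper opens to 85 mm and grips with 20 to 120 N. Pads are 22 mm wide; open, the fingers measure 114 mm over their backs; the gripper's body (76 mm by 85 mm) begins 54 mm behind the grasp point. The pads swing forward as they close: fully open they stand 13 mm farther back than shut.
Start: joints at [-1.449, 0.276, 1.505, -0, 1.361, -0.121], TCP at [0.138, -0.558, 0.25] pointing down, gripper open.
Joint ranges: [-2.89, 2.89], [-0.75, 2.08], [0.22, 2.7], [-1.18, 4.32], [0.11, 2.71], [-2.7, 2.7]. Speed limits (rad/s): [2.57, 2.57, 3.14, 3.14, 3.14, 3.14].

### API

Orientations are given as a unit quaternion [w, x, y, z].
In Python, from rig import get_state, imaging, ticket gives the robot as it stands. The module is installed in compiled form; this text tells all that it offers.
- The arm moves only by the shell command python3 -m inch 'ROWS' [FORCE]. ROWS is JSON, a list of rows, each an object with "claw": the opening, from -1 (shut) to 1 (fully open); "travel": the shift along the world's x, y, z in units of 200 mm (1.0 is 200 mm), a list of three; "turn": the turn about the world's z in units of 180 degrees (1.0 is 180 degrees). A call has 1 to 5 rows; each row is the pose to reach, as a shift and turn from the pose commanded when the call began, turning the shorter way round; what a row does not reach only later rows make up. A row lasts 1/10 s, in which the tool goes at most 50 mm and 8.59 degrees, less where a joint would pass 70% of its speed; a pose out of reach is approached as far as the arm can. A call with a number of a shift or a turn outside -1 to 1 is refused whole. A call with a gripper value outside its range is refused whole. The fingers move at their own pace and stop on an object; FORCE is the grip in N (left out, the last holds). Time passes only in rows, so rows that repeat a pose let the fingers close. It gives the time, the measured TCP pose, the force, the opening and the grip force at its end, in the units of the state.
- get_state(): the state, without advancing time (a new reading comes with each control period).
- imaging.get_image(name): name is "side" or "top" or "wrist"; returns the picture (384x512x3 uint8, red, green, blue); there is no depth.
- imaging.camera_params(name): a dict with "camera_matrix" (3x3 intrinsics, pixels), "k1" (the pictures are not rectified: a ray, as slopes to the right and down, at radius r is drawn at 1 + k1 r^2 times it, then the intrinsics apply), "cam_to_world" (4x4, takes a point from camera to world coordinates); the wrist camera has in their place "T_tool_cam" (4x4, takes a point from camera to tool coordinates, whose origin is the TCP and whose axes are the flange's). Camera axes: x right, y down, z forward; pixel columns grow to the right and rows downward; lengths in m; the calibration is good to about 2 mm. A picture is of the moment at which its call begins: read the wrist's pose just before it. camera_params takes no time and is no camera call.
- ticket.sign_off(): hands the job in; it is judged then, once.
The state is a dict: "clock": time; "qpos": joint angles; "qd": joint speeds; "effort": joint torques, N m; "position": TCP position; "ee_rot": TCP orientation; "contact_force": force on the tool from outside, world axes, zero at the start; "moment": the same for the moment, N m; "width": finger opening in m; "gripper_force": force on a finger pad.
Only numpy, scipy, OpenCV 4.12 (cv2) and the standard library are available. Lean on these libraries where they do the work, as an engineer would, in place of code of your own. Each camera call takes 0.05 s, during which the arm holds its last target. There are 200 camera calls.

## Working session

There is one attempt and no reset: what is moved stays moved. The work goes in short steps, Python scripts to look and compute and a shell command to move; the robot and the scene stay as the last step left them, time stands still between calls to the robot, and variables do not carry over. Pictures are saved under pics/ and viewed, at most 10 in all, crops included, and the job is handed in when it is done.

```bash
mkdir -p pics; cat > h.py <<'E'
import numpy as np, cv2
from rig import get_state, imaging, ticket
from scipy.spatial.transform import Rotation as R
def cam(name):
    p=imaging.camera_params(name); K=np.array(p["camera_matrix"])
    if "cam_to_world" in p: T=np.array(p["cam_to_world"])
    else:
        s=get_state(); q=s["ee_rot"]; W=np.eye(4); W[:3,:3]=R.from_quat([q[1],q[2],q[3],q[0]]).as_matrix(); W[:3,3]=s["position"]
        T=W@np.array(p["T_tool_cam"])
    return K,p["k1"],T
def ray(c,px,z):
    K,k,T=c; d=np.array([k,0,0,0,0]) if 0 else None
    u=cv2.undistortPoints(np.array([[px]],float),K,np.array([k,0,0,0.]))[0,0]
    v=T[:3,:3]@np.r_[u,1]; o=T[:3,3]; return o+v*(z-o[2])/v[2]
def proj(c,P):
    K,k,T=c; P=np.atleast_2d(P); Q=(P-T[:3,3])@T[:3,:3]
    return cv2.projectPoints(Q,np.zeros(3),np.zeros(3),K,np.array([k,0,0,0.]))[0][:,0]
def snap(name,f,crop=None,s=1):
    c=cam(name); im=imaging.get_image(name); cv2.imwrite(f"pics/{f}_raw.png",im[:,:,::-1])
    i=im[:,:,::-1]
    if crop: i=i[crop[1]:crop[3],crop[0]:crop[2]]
    cv2.imwrite(f"pics/{f}.png",cv2.resize(np.ascontiguousarray(i),None,fx=s,fy=s,interpolation=cv2.INTER_CUBIC)); return c
E
python3 - <<'E'
from h import *
for n in("top","side"): c=snap(n,n+"0",None,1.5); print(c[2].round(2).tolist())
print(imaging.camera_params("wrist")["T_tool_cam"])
s=get_state();print(s["clock"],s["position"],s["ee_rot"],s["width"])
E
```

```text
[[-0.01, -0.98, 0.18, 0.26], [-1.0, 0.01, 0.0, -0.02], [-0.0, -0.18, -0.98, 1.64], [0.0, 0.0, 0.0, 1.0]]
[[0.99, -0.05, 0.13, 0.36], [-0.14, -0.48, 0.87, -1.17], [0.02, -0.88, -0.48, 0.75], [0.0, 0.0, 0.0, 1.0]]
[[ 2.74621958e-04 -9.58524407e-01 -2.85010324e-01  7.23437048e-02]
 [ 9.99999950e-01  3.07134452e-04 -6.93796776e-05  2.56929203e-04]
 [ 1.54038604e-04 -2.85010291e-01  9.58524444e-01 -1.22093571e-01]
 [ 0.00000000e+00  0.00000000e+00  0.00000000e+00  1.00000000e+00]]
0.1 [ 0.13818377 -0.55769542  0.24953013] [-8.19103665e-04  9.92638655e-01  1.21110812e-01  8.10973619e-06] 0.0853437727426848
```

View pics/top0.png

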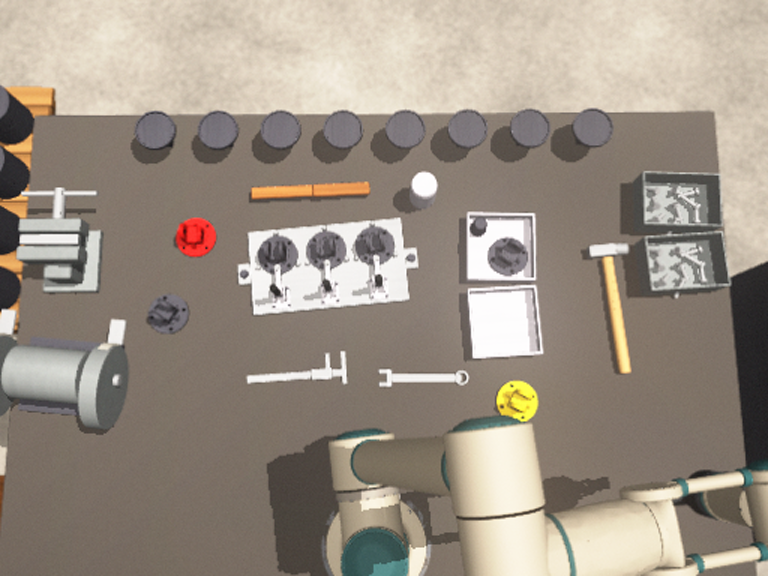

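View pics/side0.png

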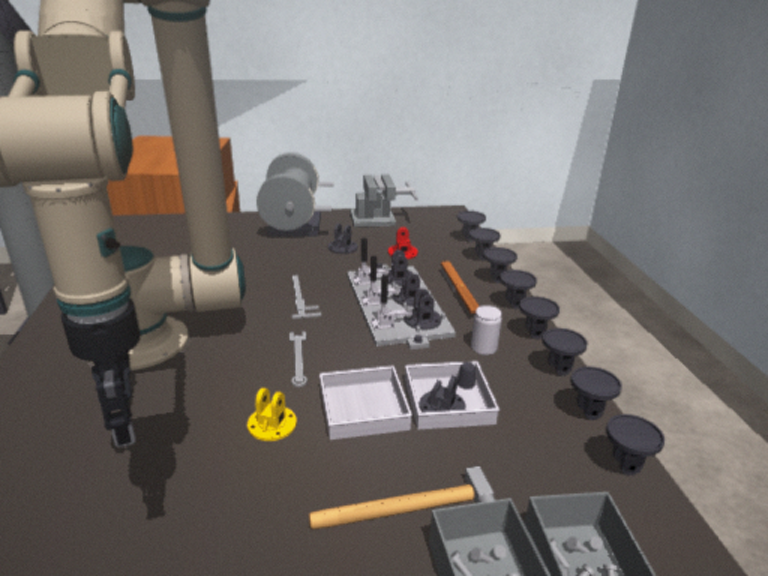

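The empty pan is the nearer one (top view, 1.5x: 505,322). The farther pan (500,247) holds the reject and riser. The three stations are at about (276,252), (326,246) and (375,243), with look-alikes in red at (196,237) and yellow at (517,401). I'll enlarge the fixture.

```bash
python3 - <<'E'
from h import *
t=cv2.imread("pics/top0_raw.png"); s=cv2.imread("pics/side0_raw.png")
a=cv2.resize(t[138:216,155:285],(780,468),interpolation=cv2.INTER_CUBIC)[:,:]
a=cv2.resize(a,(500,300)); b=cv2.resize(s[150:235,225:310],(300,300),interpolation=cv2.INTER_CUBIC)
cv2.imwrite("pics/crop1.png",np.hstack([a,b]))
c=cam("top")
pts=[ray(c,(x/1.5,y/1.5),.015) for x,y in[(248,234),(401,219),(409,300),(254,315)]]
for p in pts: print(p.round(4))
d=pts[1]-pts[0]+pts[2]-pts[3]; print("yaw",np.arctan2(d[0],-d[1]))
for q in[(468,288),(537,286),(543,354),(474,359)]: print("pan",ray(c,(q[0]/1.5,q[1]/1.5),.035).round(4))
E
```

```text
[0.6785 0.2891 0.015 ]
[ 0.7116 -0.0588  0.015 ]
[ 0.5242 -0.0748  0.015 ]
[0.4926 0.271  0.015 ]
yaw 0.09301352485000974
pan [ 0.547  -0.2052  0.035 ]
pan [ 0.5505 -0.3579  0.035 ]
pan [ 0.3998 -0.3645  0.035 ]
pan [ 0.3898 -0.2141  0.035 ]
```

View pics/crop1.png

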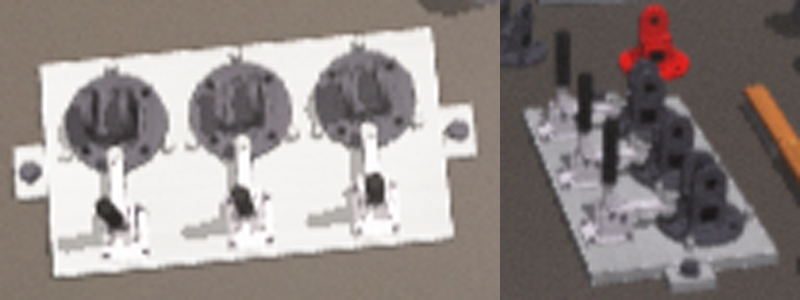

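Only the handles stand out clearly here; which cheek is the stub doesn't. I'll move the wrist camera above the fixture.

```bash
python3 -m inch '[{"claw":1,"travel":[0.58,0.83,0.25],"turn":0},{"claw":1,"travel":[0.58,0.83,0.25],"turn":0},{"claw":1,"travel":[0.58,0.83,0.25],"turn":0},{"claw":1,"travel":[0.58,0.83,0.25],"turn":0},{"claw":1,"travel":[0.58,0.83,0.25],"turn":0}]' &&
python3 -m inch '[{"claw":1,"travel":[0.58,0.83,0],"turn":-0.048},{"claw":1,"travel":[0.58,0.83,0],"turn":-0.048},{"claw":1,"travel":[0.58,0.83,0],"turn":-0.048},{"claw":1,"travel":[0.58,0.83,0],"turn":-0.048},{"claw":1,"travel":[0.58,0.83,0],"turn":-0.048}]' &&
python3 -m inch '[{"claw":1,"travel":[0.58,0.83,0],"turn":0},{"claw":1,"travel":[0.58,0.83,0],"turn":0},{"claw":1,"travel":[0.58,0.83,0],"turn":0},{"claw":1,"travel":[0.58,0.83,0],"turn":0},{"claw":1,"travel":[0.58,0.83,0],"turn":0}]' &&
python3 -m inch '[{"claw":1,"travel":[0.5,0.83,0],"turn":0},{"claw":1,"travel":[0.5,0.83,0],"turn":0},{"claw":1,"travel":[0.5,0.83,0],"turn":0},{"claw":1,"travel":[0.5,0.83,0],"turn":0},{"claw":1,"travel":[0.5,0.83,0],"turn":0}]'
python3 - <<'E'
from h import *
snap("wrist","w1",None,1.5); s=get_state(); print(s["clock"],s["position"],s["ee_rot"])
E
```

```text
clock: 0.6
position: [0.2563, -0.3882, 0.3017]
ee_rot: [-0.0, 0.992, 0.123, 0.001]
contact_force: [-0.4, -0.6, 0.9]
width: 0.0858
gripper_force: 0.0
clock: 1.1
position: [0.372, -0.2224, 0.3]
ee_rot: [-0.001, 0.999, 0.049, 0.0]
contact_force: [-0.0, -0.0, -0.4]
width: 0.0855
gripper_force: 0.0
clock: 1.6
position: [0.489, -0.0567, 0.2995]
ee_rot: [-0.001, 0.999, 0.049, 0.0]
contact_force: [-0.9, -1.0, 0.1]
width: 0.0856
gripper_force: 0.0
clock: 2.1
position: [0.5888, 0.1084, 0.2987]
ee_rot: [-0.001, 0.999, 0.048, 0.0]
contact_force: [-0.7, -0.8, -0.6]
width: 0.085
gripper_force: 0.0
2.15 [0.58730085 0.10599844 0.29885012] [ 5.33641795e-04  9.98890535e-01  4.70799691e-02 -9.43487437e-04]
```

View pics/w1.png

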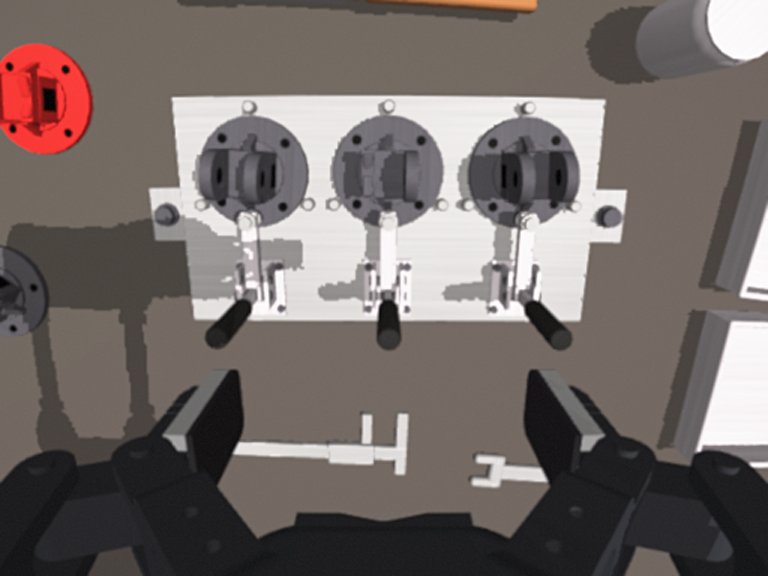

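The wrist view shows castings at px (252,172), (387,172) and (523,172). Left and right show two full cheeks each. On the middle one the +y (left) cheek looks like a stub. I'll confirm with a crop and measure.

```bash
python3 - <<'E'
from h import *
i=cv2.imread("pics/w1_raw.png")[70:155,120:395]
cv2.imwrite("pics/crop2.png",cv2.resize(i,None,fx=2.9,fy=2.9,interpolation=cv2.INTER_CUBIC))
c=cam("wrist")
f=lambda x,y,z:ray(c,(x/1.5,y/1.5),z).round(4)
pc=[f(*q,.015) for q in[(173,97),(605,100),(581,320),(194,320)]]; print(pc); m=np.mean(pc,0)
d=pc[0]-pc[1]+pc[3]-pc[2]; y=np.arctan2(-d[0],d[1]); print("yaw",y)
o=m[:2]+.035*np.array([np.cos(y),np.sin(y)]); print("origin",o)
for q in[(252,172),(387,172),(523,172)]: print("flange",f(*q,.023))
for q in[(215,337),(389,340),(563,338)]: print("tip",f(*q,.14))
o2=o-.097*np.array([np.cos(y),np.sin(y)]);print("tip2 expected",o2)
for q in [(413,172)]: print("cheek", f(*q,.076))
E
```

```text
[array([0.682 , 0.2834, 0.015 ]), array([ 0.7127, -0.062 ,  0.015 ]), array([ 0.5256, -0.0803,  0.015 ]), array([0.4927, 0.2678, 0.015 ])]
yaw 0.09145290844608389
origin [0.63810374 0.10542139]
flange [0.6285 0.2155 0.023 ]
flange [0.6383 0.107  0.023 ]
flange [ 0.6492 -0.0023  0.023 ]
tip [0.534  0.2068 0.14  ]
tip [0.5425 0.0975 0.14  ]
tip [ 0.5539 -0.0119  0.14  ]
tip2 expected [0.54150909 0.09656282]
cheek [0.6429 0.0898 0.076 ]
```

View pics/crop2.png

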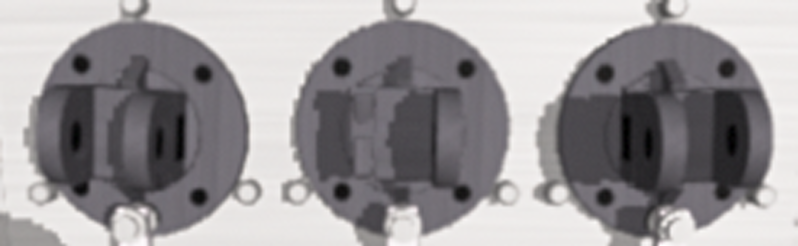

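The middle casting, at wrist px (387,172), is the misrun: its +y cheek is a stub and its neighbours have two full cheeks. The flange and handle tip agree with the expected positions within 2 mm. Next I'll grip the handle of clamp_2.

```bash
python3 -m inch '[{"claw":0.1,"travel":[-0.22,-0.045,-0.2],"turn":0},{"claw":0.1,"travel":[-0.22,-0.045,-0.45],"turn":0},{"claw":0.1,"travel":[-0.22,-0.045,-0.7],"turn":0},{"claw":0.1,"travel":[-0.22,-0.045,-0.91],"turn":0},{"claw":0.1,"travel":[-0.22,-0.045,-0.91],"turn":0}]' 30 &&
python3 -m inch '[{"claw":-1,"travel":[0,0,0],"turn":0},{"claw":-1,"travel":[0,0,0],"turn":0},{"claw":-1,"travel":[0,0,0],"turn":0},{"claw":-1,"travel":[0,0,0],"turn":0},{"claw":-1,"travel":[0,0,0],"turn":0}]' 30
```

```text
clock: 2.65
position: [0.5361, 0.0941, 0.1125]
ee_rot: [0.001, 0.999, 0.045, -0.008]
contact_force: [-1.4, -0.6, -0.3]
width: 0.0471
gripper_force: 0.0
clock: 3.15
position: [0.5433, 0.1004, 0.1208]
ee_rot: [-0.004, 0.999, 0.045, 0.002]
contact_force: [0.1, 12.9, -5.4]
width: 0.0154
gripper_force: 29.3
```

```bash
python3 -m inch '[{"claw":-1,"travel":[-0.036,0.009,-0.002],"turn":0},{"claw":-1,"travel":[-0.072,0.005,-0.007],"turn":0},{"claw":-1,"travel":[-0.107,0.002,-0.016],"turn":0},{"claw":-1,"travel":[-0.141,-0.001,-0.029],"turn":0},{"claw":-1,"travel":[-0.174,-0.004,-0.045],"turn":0}]' 30 &&
python3 -m inch '[{"claw":-1,"travel":[-0.031,-0.003,-0.019],"turn":0},{"claw":-1,"travel":[-0.06,-0.005,-0.041],"turn":0},{"claw":-1,"travel":[-0.087,-0.008,-0.066],"turn":0},{"claw":-1,"travel":[-0.11,-0.01,-0.093],"turn":0},{"claw":-1,"travel":[-0.138,-0.013,-0.132],"turn":0}]' 30; python3 -m inch '[{"claw":-1,"travel":[0,0,0],"turn":0}]'
```

```text
clock: 3.65
position: [0.5176, 0.0983, 0.1164]
ee_rot: [-0.002, 0.999, 0.045, 0.012]
contact_force: [6.9, 7.1, 11.4]
width: 0.0151
gripper_force: 31.7
clock: 4.15
position: [0.4851, 0.0953, 0.089]
ee_rot: [-0.002, 0.999, 0.045, 0.007]
contact_force: [-1.8, 7.5, 12.4]
width: 0.0148
gripper_force: 29.0
clock: 4.25
position: [0.4837, 0.0952, 0.0874]
ee_rot: [-0.002, 0.999, 0.045, 0.005]
contact_force: [-0.5, 7.1, 5.7]
width: 0.0148
gripper_force: 29.2
```

```bash
python3 -m inch '[{"claw":-1,"travel":[-0.02,0.01,-0.03],"turn":0},{"claw":-1,"travel":[-0.03,0.01,-0.045],"turn":0},{"claw":-1,"travel":[-0.03,0.01,-0.045],"turn":0},{"claw":0,"travel":[-0.03,0.01,-0.045],"turn":0},{"claw":0,"travel":[-0.03,0.01,-0.045],"turn":0}]' 30 &&
python3 -m inch '[{"claw":0.3,"travel":[0,0,0.2],"turn":0},{"claw":0.3,"travel":[0,0,0.45],"turn":0},{"claw":0.3,"travel":[0,0,0.7],"turn":0},{"claw":0.3,"travel":[0.25,0.02,0.85],"turn":0},{"claw":0.3,"travel":[0.45,0.04,0.85],"turn":0}]'; python3 -m inch '[{"claw":0.3,"travel":[0,0,0],"turn":0}]'
python3 - <<'E'
from h import *
snap("wrist","w2",None,1.5); s=get_state(); print(s["clock"],s["position"],s["ee_rot"])
E
```

```text
clock: 4.75
position: [0.4757, 0.0953, 0.0761]
ee_rot: [0.0, 0.999, 0.046, 0.002]
contact_force: [0.3, -0.1, 0.3]
width: 0.0423
gripper_force: 0.0
clock: 5.25
position: [0.5662, 0.1037, 0.2507]
ee_rot: [-0.0, 0.999, 0.046, 0.005]
contact_force: [1.1, 0.6, 1.0]
width: 0.0554
gripper_force: 0.0
clock: 5.35
position: [0.5706, 0.1036, 0.246]
ee_rot: [-0.0, 0.999, 0.046, 0.005]
contact_force: [-0.3, 0.2, -0.9]
width: 0.0557
gripper_force: 0.0
5.4 [0.5665735  0.10342559 0.24460208] [4.85818892e-05 9.98944746e-01 4.59102775e-02 1.27998988e-03]
```

View pics/w2.png

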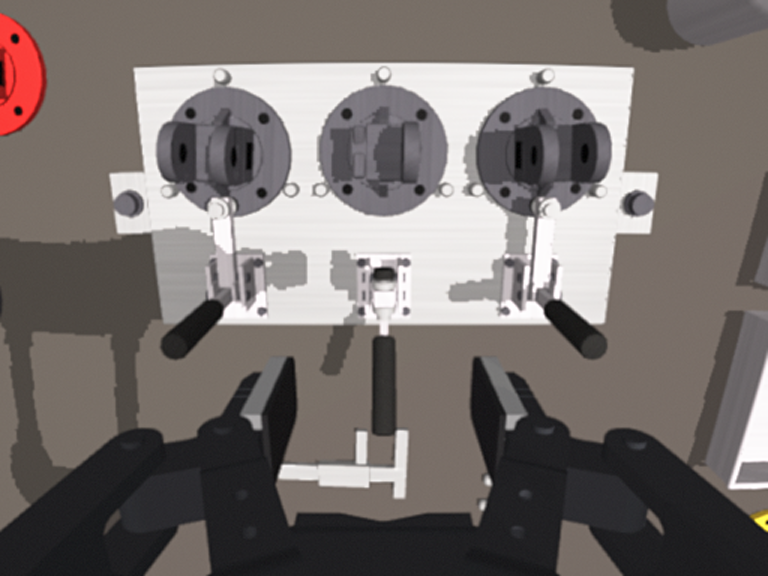

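The bar is swung back and the handle lies down toward the robot at (384,385). The misrun is still seated at (383,150). I'll go down and grip it.

```bash
python3 -m inch '[{"claw":0.7,"travel":[0.2,0.022,0],"turn":0},{"claw":0.7,"travel":[0.37,0.022,0],"turn":0},{"claw":0.7,"travel":[0.37,0.022,-0.1],"turn":0},{"claw":0.7,"travel":[0.37,0.022,-0.3],"turn":0},{"claw":0.7,"travel":[0.37,0.022,-0.5],"turn":0}]' 60 &&
python3 -m inch '[{"claw":0.7,"travel":[0,0,-0.15],"turn":0},{"claw":0.7,"travel":[0,0,-0.3],"turn":0},{"claw":0.7,"travel":[0,0,-0.4],"turn":0},{"claw":0.7,"travel":[0,0,-0.46],"turn":0},{"claw":0.7,"travel":[0,0,-0.46],"turn":0}]' && 
python3 -m inch '[{"claw":-1,"travel":[0,0,0],"turn":0},{"claw":-1,"travel":[0,0,0],"turn":0},{"claw":-1,"travel":[0,0,0],"turn":0},{"claw":-1,"travel":[0,0,0],"turn":0},{"claw":-1,"travel":[0,0,0],"turn":0}]' 60
```

```text
clock: 5.9
position: [0.6371, 0.1077, 0.1435]
ee_rot: [0.0, 0.999, 0.046, 0.0]
contact_force: [-0.5, 0.5, -0.5]
width: 0.0726
gripper_force: 0.0
clock: 6.4
position: [0.6358, 0.1077, 0.0504]
ee_rot: [0.0, 0.999, 0.046, -0.002]
contact_force: [0.3, 0.6, -0.6]
width: 0.0725
gripper_force: 0.0
clock: 6.9
position: [0.6389, 0.1086, 0.054]
ee_rot: [-0.001, 0.999, 0.046, 0.002]
contact_force: [-1.1, 1.5, 6.1]
width: 0.0391
gripper_force: 59.8
```

```bash
python3 -m inch '[{"claw":-1,"travel":[0,0,0.02],"turn":0},{"claw":-1,"travel":[0,0,0.06],"turn":0},{"claw":-1,"travel":[0,0,0.12],"turn":0},{"claw":-1,"travel":[0,0,0.2],"turn":0},{"claw":-1,"travel":[0,0,0.3],"turn":0}]' 70 && python3 -m inch '[{"claw":-1,"travel":[0,0,0.1],"turn":0},{"claw":-1,"travel":[0,0,0.25],"turn":0},{"claw":-1,"travel":[0,0,0.4],"turn":0},{"claw":-1,"travel":[0,0,0.5],"turn":0},{"claw":-1,"travel":[0,0,0.5],"turn":0}]' 70
python3 - <<'E'
from h import *
c=cam("top"); i=cv2.imread("pics/top0_raw.png")
# near pan outline (bright region) check
q=[(468,288),(537,286),(543,354),(474,359)]
print(np.mean([ray(c,(a/1.5,b/1.5),.035) for a,b in q],0))
print(get_state()["position"])
E
```

```text
clock: 7.4
position: [0.6363, 0.1068, 0.1117]
ee_rot: [0.001, 0.999, 0.046, -0.002]
contact_force: [0.9, -0.2, -7.4]
width: 0.0388
gripper_force: 67.6
clock: 7.9
position: [0.6392, 0.1071, 0.2159]
ee_rot: [0.001, 0.999, 0.046, 0.003]
contact_force: [0.7, -0.7, -7.0]
width: 0.0388
gripper_force: 68.0
[ 0.47178304 -0.28542961  0.035     ]
[0.63921544 0.10714041 0.21591094]
```

It's gripped and lifted (7 N, 39 mm wide). Carrying it over to the empty pan at (0.472, -0.285).

```bash
python3 -m inch '[{"claw":-1,"travel":[-0.05,-0.12,0],"turn":0},{"claw":-1,"travel":[-0.13,-0.31,0],"turn":0},{"claw":-1,"travel":[-0.22,-0.52,0],"turn":0},{"claw":-1,"travel":[-0.31,-0.73,0],"turn":0},{"claw":-1,"travel":[-0.4,-0.95,0],"turn":0}]' 70 && python3 -m inch '[{"claw":-1,"travel":[-0.09,-0.22,0],"turn":0},{"claw":-1,"travel":[-0.18,-0.44,0],"turn":0},{"claw":-1,"travel":[-0.27,-0.66,0],"turn":0},{"claw":-1,"travel":[-0.35,-0.85,0],"turn":0},{"claw":-1,"travel":[-0.42,-0.98,0],"turn":0}]' 70 && python3 -m inch '[{"claw":-1,"travel":[-0.01,-0.03,-0.05],"turn":0},{"claw":-1,"travel":[-0.01,-0.03,-0.15],"turn":0},{"claw":-1,"travel":[-0.01,-0.03,-0.2],"turn":0},{"claw":-1,"travel":[-0.01,-0.03,-0.2],"turn":0}]' 70
python3 - <<'E'
from h import *
snap("wrist","w3",None,1.5); s=get_state(); print(s["clock"],s["position"],s["ee_rot"])
E
```

```text
clock: 8.4
position: [0.5553, -0.0834, 0.2102]
ee_rot: [-0.0, 0.999, 0.046, -0.002]
contact_force: [1.0, -0.7, -6.5]
width: 0.039
gripper_force: 68.3
clock: 8.9
position: [0.4712, -0.2807, 0.2104]
ee_rot: [0.0, 0.999, 0.045, -0.002]
contact_force: [0.2, 0.2, -6.8]
width: 0.0386
gripper_force: 68.3
clock: 9.3
position: [0.47, -0.2823, 0.1691]
ee_rot: [-0.002, 0.999, 0.046, -0.003]
contact_force: [-0.3, 0.2, -7.5]
width: 0.0389
gripper_force: 68.1
9.35 [ 0.47102127 -0.28291567  0.17051018] [-0.00121973  0.99892146  0.04639137 -0.00150918]
```

View pics/w3.png

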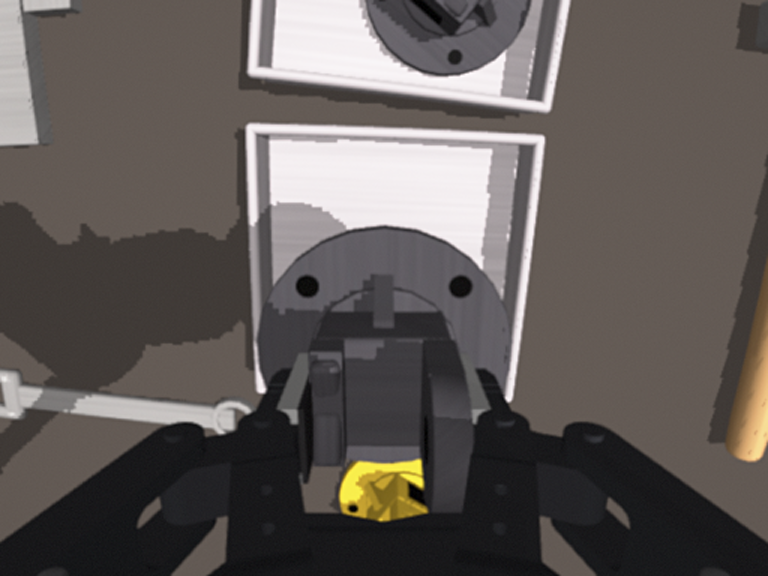

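The misrun is level in the fingers above the empty pan. The pan's far rim corners are at (247,127) and (545,137), so I'll check its centre from those.

```bash
python3 - <<'E'
from h import *
c=cam("wrist"); a=ray(c,(247/1.5,127/1.5),.035); b=ray(c,(545/1.5,137/1.5),.035); d=b-a; print(a,b,np.linalg.norm(d))
d/=np.linalg.norm(d); n=np.array([d[1],-d[0],0]); print("centre",(a+b)/2+.075*n)
f=cam("wrist"); print("hang: flange left/right edge", ray(c,(258/1.5,345/1.5),.125), ray(c,(512/1.5,345/1.5),.125))
E
```

```text
[ 0.54559107 -0.20602639  0.035     ] [ 0.55505779 -0.35870101  0.035     ] 0.15296782967892267
centre [ 0.47546819 -0.28700522  0.035     ]
hang: flange left/right edge [ 0.46669174 -0.23619632  0.125     ] [ 0.47567927 -0.33139364  0.125     ]
```

```bash
python3 -m inch '[{"claw":-1,"travel":[0.02,-0.02,-0.1],"turn":0},{"claw":-1,"travel":[0.02,-0.02,-0.25],"turn":0},{"claw":-1,"travel":[0.02,-0.02,-0.42],"turn":0},{"claw":-1,"travel":[0.02,-0.02,-0.55],"turn":0},{"claw":-1,"travel":[0.02,-0.02,-0.6],"turn":0}]' && python3 -m inch '[{"claw":-1,"travel":[0,0,-0.02],"turn":0},{"claw":-1,"travel":[0,0,-0.035],"turn":0},{"claw":-1,"travel":[0,0,-0.045],"turn":0},{"claw":-1,"travel":[0,0,-0.055],"turn":0},{"claw":-1,"travel":[0,0,-0.055],"turn":0}]'
```

```text
clock: 9.85
position: [0.4751, -0.2868, 0.0501]
ee_rot: [-0.001, 0.999, 0.047, -0.002]
contact_force: [-1.7, -0.7, -6.3]
width: 0.0393
gripper_force: 68.1
clock: 10.35
position: [0.4767, -0.2888, 0.0423]
ee_rot: [0.001, 0.999, 0.046, 0.001]
contact_force: [0.3, 0.1, -2.7]
width: 0.0393
gripper_force: 69.2
```

```bash
python3 -m inch '[{"claw":-1,"travel":[0,0,-0.004],"turn":0},{"claw":-1,"travel":[0,0,-0.008],"turn":0},{"claw":-1,"travel":[0,0,-0.008],"turn":0}]'
```

```text
clock: 10.65
position: [0.4768, -0.2889, 0.0421]
ee_rot: [0.001, 0.999, 0.046, 0.001]
contact_force: [-1.6, 1.0, 10.3]
width: 0.039
gripper_force: 72.1
```

Contact force is up to 10 N, so it's seated. Releasing gently and rising.

```bash
python3 -m inch '[{"claw":-0.1,"travel":[0,0,0],"turn":0},{"claw":0.1,"travel":[0,0,0],"turn":0},{"claw":0.6,"travel":[0,0,0],"turn":0},{"claw":0.6,"travel":[0,0,0],"turn":0},{"claw":0.6,"travel":[0,0,0],"turn":0}]' && python3 -m inch '[{"claw":0.6,"travel":[0,0,0.1],"turn":0},{"claw":0.6,"travel":[0,0,0.3],"turn":0},{"claw":0.6,"travel":[0,0,0.5],"turn":0},{"claw":0.6,"travel":[0,0,0.7],"turn":0},{"claw":0.6,"travel":[-0.2,0,0.9],"turn":0}]' && python3 -m inch '[{"claw":0.6,"travel":[-0.1,0,0],"turn":0},{"claw":0.6,"travel":[-0.25,0,0],"turn":0},{"claw":0.6,"travel":[-0.25,0,0],"turn":0}]'
python3 - <<'E'
from h import *
c=cam("wrist");i=imaging.get_image("wrist")[:,:,::-1]; t=imaging.get_image("top")[:,:,::-1]
t=cv2.resize(np.ascontiguousarray(t[130:250,150:380]),(800,417),interpolation=cv2.INTER_CUBIC)
cv2.imwrite("pics/end_w.png",i); cv2.imwrite("pics/end_t.png",t); s=get_state(); print(s["clock"],s["position"],s["contact_force"])
E
```

```text
clock: 11.15
position: [0.476, -0.2883, 0.0394]
ee_rot: [0.0, 0.999, 0.046, 0.0]
contact_force: [0.1, 0.0, -0.2]
width: 0.0681
gripper_force: 0.0
clock: 11.65
position: [0.4437, -0.2894, 0.2168]
ee_rot: [0.001, 0.999, 0.047, 0.002]
contact_force: [-0.7, -0.8, 1.0]
width: 0.0682
gripper_force: 0.0
clock: 11.95
position: [0.3873, -0.2873, 0.2148]
ee_rot: [-0.0, 0.999, 0.045, -0.001]
contact_force: [-0.0, 0.3, -0.2]
width: 0.0682
gripper_force: 0.0
12.05 [ 0.39040485 -0.28824967  0.21480835] [ 0.03813298 -1.2120911  -0.1244404 ]
```

View pics/end_w.png

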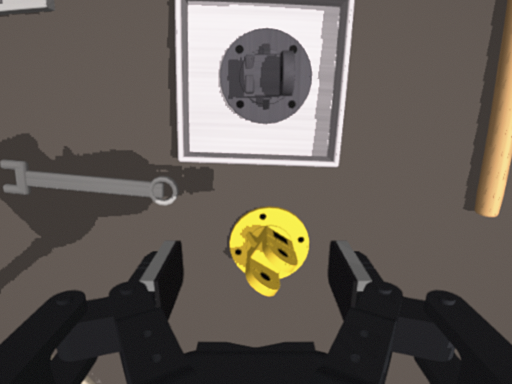

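View pics/end_t.png

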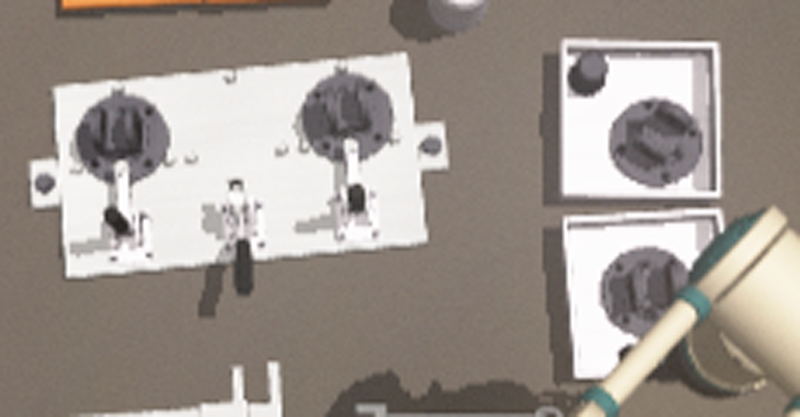

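The wrist view shows the misrun standing flat in the middle of the near pan at (265,77). The top view shows both sound castings still clamped and clamp_2 open. The robot is clear.

```bash
python3 -c "from rig import ticket; print(ticket.sign_off())"
```

```text
the job is handed in; nothing more can be done
None
```

The misrun from the middle station is standing on its foot in the near pan, which was empty. Its clamp is open, both sound castings are still clamped, and the job is handed in; sign-off returned no verdict.

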